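# Lay the battery pack down in its charging dock

### The job

The tall black battery pack is standing on end in the charging dock, where it does not charge. Without gripping or lifting it, tip it over with the fingertips onto its broad side along the dock's rubber bed, away from the end stop, keeping a finger under it so that it comes down gently all the way and never drops; then push it along the bed until its bottom end is squarely against the end stop. Leave the two vials and the white bottle near the dock alone.

Things in the scene. Friction and masses are not known exactly. Their poses are not given: they have to be found in the camera images.
- pack: Loose black battery pack, plain box 50 x 32 x 138 mm, about 0.3 kg, standing upright on the dock's bed, 2 to 8 mm from the stop. Origin: centre of its bottom end. Own z runs along the 138 mm length to the top end, x along the 50 mm width, y along the 32 mm thickness; at the start y points away from the stop, the way to tip it. Lying on its broad side, its origin is 16 mm above the bed.
- pack_edge (a point): Middle of the pack's bottom edge farther from the stop (own y = +16 mm, z = 0). It pivots on this edge, which has to stay down on the bed; on landing the bottom end is therefore about 35 to 40 mm from the stop.
- pack_top (a point): Centre of the pack's top end (own z = 138 mm).
- dock: Fixed grey charging dock, a low block 76 mm wide (own x), 135 mm long (own y), its flat top, a black rubber bed, 24 mm above the worktop. No side walls. Origin: centre of the underside. Own y points from the end stop to the open end (y = +67.5 mm), which drops straight to the worktop: the pack's top end stands out past it (about 50 mm on landing, 13 mm when home), so a finger fits under it there.
- dock_stop (a point): Middle of the stop's face at bed level (dock y = -57.5 mm, 24 mm above the worktop). The stop is an upright wall 76 mm wide, 10 mm thick, 22 mm higher than the bed, with two small brass contacts on the face towards the bed.
- vial_a: Brown glass vial with black cap, 22 mm across, 70 mm tall, loose, standing on the worktop near the dock. Origin: centre of its underside. Bystander.
- vial_b: Second brown glass vial with black cap, same size, loose, standing on the worktop near the dock. Origin: centre of its underside. Bystander.
- buffer: White bottle with a coloured band and white cap, 54 mm across, 109 mm tall, loose, standing on the worktop near the dock. Origin: centre of its underside. Bystander.
Not all that is in view belongs to the job. What is shaped like the pack but blue or turquoise is not meant.

How it is judged:
At the end, for the whole second after the job is handed in: The pack lies at rest on its broad side on the dock's bed (level within 0.07 rad), along the dock within 0.1 rad, its middle within 18 mm of the dock's middle line, the middle of its bottom end within 4 mm of the stop's face (angle between pack's own z axis and vertical between 1.5 and 1.64 rad and z of pack in the frame of dock_stop between 0.012 and 0.0195 m and y of pack in the frame of dock_stop between -0.003 and 0.004 m and x of pack in the frame of dock_stop between -0.018 and 0.018 m and y of pack_top in the frame of dock_stop above 0.12 m and angle between the z axis of pack and the y axis of dock, either way round below 0.1 rad and linear speed of pack below 0.01 m/s); the robot touches nothing.
It fails at once if the pack falls or lands hard (turns faster than 4.5 rad/s; a free fall reaches about 12) (angular speed of pack above 4.5 rad/s).
It fails at once if the pack is gripped or pressed hard: the fingers bear on it with more than 30 N in all (contact force between the fingers and pack above 30 N).
It fails at once if the pack is lifted: its pivot edge rises more than 10 mm above the bed (z of pack_edge in the frame of dock_stop above 0.01 m).
It fails at once if a vial or the white bottle near the dock is moved more than 20 mm or tipped by more than 0.3 rad (distance of any of vial_a, vial_b, buffer from where it was at the start of the episode above 0.02 m or angle between any of vial_a, vial_b, buffer's own z axis and vertical above 0.3 rad).
It also fails if it takes over 61 s, if anything falls off the work surface, if the arm or the gripper's body presses on something with over 40 N, if the wrist force passes 120 N, or if a joint passes its speed limit or range.

### The arm

A 7-joint arm with a two-finger parallel gripper is mounted at the origin on a cart in front of the work surface, level with it; the furniture and walls round the work are solid. World frame = base frame: x ahead of the robot, y to its left, z up, the work surface at z = 0. Lengths are in m, angles in rad, forces in N, time in s.
With the tool pointing down it reaches from about 0.35 to 0.775 m from the base axis. Payload 3.1 kg.
Tool frame: the origin (TCP) lies on the centre line of the jaws, within the pads' length; the fingertips stand 17 mm ahead of it and the grasp point (between the pads) lies 2 mm behind it (r.tips_ahead is the distance from the TCP to the fingertips, in m); x points along the fingers, y is the direction in which the jaws open and shut, and the axes are right-handed (so a half turn about x gives the same grasp; the last joint's range is limited). The gripper opens to 85 mm and grips with 20 to 120 N. Pads are 22 mm wide; open, the fingers measure 114 mm over their backs; the gripper's body (76 mm by 85 mm) begins 54 mm behind the grasp point. The pads swing forward as they close: fully open they stand 13 mm farther back than shut.
Start: joints at [-0.042, 0.311, 0.014, 1.512, -0.004, 1.319, -0.027], TCP at [0.55, 0, 0.248] pointing down, gripper open.
Joint ranges: [-2.7, 2.7], [-0.3, 1.91], [-1.27, 1.3], [0.12, 2.57], [-1.44, 4.58], [0.2, 2.03], [-3.05, 3.05]. Speed limits (rad/s): [2.79, 2.79, 3.14, 3.14, 3.14, 3.14, 3.14].

### API

Orientations are given as [roll, pitch, yaw] about the fixed x, y, z axes, in that order (R = Rz(yaw) Ry(pitch) Rx(roll)).
In Python, from workcell import r, viewer gives the robot as it stands.
- The arm moves only by the tool move_arm, never from a script. Its argument "deltas" is a list of rows, each an object with "grip": the closure, from -1 (fully open) to 1 (shut); "translation": the shift along the world's x, y, z each as a share of 50 mm, from -1 to 1, a list of three; "dr": the turn, a rotation vector about the world's x, y, z each as a share of 4 degrees, from -1 to 1, a list of three. In form: [{"grip": grip, "translation": [x, y, z], "dr": [wx, wy, wz]}, ...]. A call has exactly 10 rows; each row shifts and turns the commanded pose from where the row before left it; what a row does not reach is not made up. A row lasts 1/10 s, in which the tool goes at most 50 mm and 8.59 degrees, less where a joint would pass 70% of its speed; a pose out of reach is approached as far as the arm can. A call with a number of a shift or a turn outside -1 to 1 is refused whole. A call with a gripper value outside its range is refused whole. The fingers move at their own pace and stop on an object; "grip_force" is the grip in N (left out, the last holds). Time passes only in rows, so rows that do not move let the fingers close, or fill a call up. It gives the time, the measured TCP pose, the force and the opening at its end, in the units of the state.
- r.state(): the state, without advancing time (a new reading comes with each control period).
- viewer.read_camera(name): name is "scene" or "side" or "wrist"; returns a dict with "frame" (400x640x3 uint8, blue, green, red), "K" (3x3 intrinsics, pixels), "dist" ([k1, k2, p1, p2, k3] as OpenCV has them; the pictures are not rectified), "R" (3x3) and "t" (3): a world point X has camera coordinates R X + t. Camera axes: x right, y down, z forward; pixel columns grow to the right and rows downward; lengths in m; the calibration is good to about 2 mm. A picture is of the moment at which its call begins. There is no depth.
- r.close_job(): hands the job in, once; it reports no verdict.
The state is a dict: "clock": time; "q": joint angles; "dq": joint speeds; "tau": joint torques, N m; "position": TCP position; "eef_rot": TCP orientation; "force": force on the tool from outside, world axes, zero at the start; "wrist_torque": the same for the moment, N m; "width": finger opening in m.
Only numpy, scipy, OpenCV 4.12 (cv2) and the standard library are available. Lean on these libraries where they do the work, as an engineer would, in place of code of your own. Each camera call takes 0.05 s, during which the arm holds its last target. There are 200 camera calls.

## Working session

There is one attempt and no reset: what is moved stays moved. The work goes in short steps, Python scripts to look and compute and a tool call to move; the robot and the scene stay as the last step left them, time stands still between calls to the robot, and variables do not carry over. Pictures are saved under pics/ and viewed, about 8 in all and at most 12, crops included, and the job is handed in when it is done.

Besides the shell and the picture viewer there is one more tool, called after ">>>" as a command line: name --argument value ..., lists and objects as JSON in quotes. move_arm: Moves the arm, as the interface text tells. Its arguments: {"type":"object","properties":{"deltas":{"type":"array"},"grip_force":{"type":"number"}},"required":["deltas"]}

```bash
mkdir -p pics; ls; python3 - <<'E'
from workcell import r, viewer
import cv2,numpy as np
for n in ["scene","side"]:
    c=viewer.read_camera(n); cv2.imwrite(f"pics/{n}0.png",c["frame"])
    print(n,np.round(c["K"],1).tolist(),np.round(c["dist"],3),(-c["R"].T@c["t"]).round(3),c["R"].round(2).tolist())
print(r.state(), r.tips_ahead)
E
```

```text
pics
scene [[467.0, 0.0, 311.8], [0.0, 467.0, 208.8], [0.0, 0.0, 1.0]] [-0.078  0.     0.     0.     0.   ] [-0.167 -0.581  0.741] [[0.55, -0.83, -0.02], [-0.49, -0.3, -0.82], [0.68, 0.46, -0.57]]
side [[373.8, 0.0, 316.1], [0.0, 373.8, 195.9], [0.0, 0.0, 1.0]] [-0.015  0.     0.     0.     0.   ] [0.251 0.736 0.531] [[-0.94, -0.34, -0.02], [-0.13, 0.41, -0.9], [0.31, -0.85, -0.43]]
{'clock': 0.1, 'q': array([-0.04170444,  0.31161254,  0.01398077,  1.51292583, -0.00435299,
        1.31920012, -0.02719101]), 'dq': array([ 0.00095961, -0.00252869,  0.00110356, -0.0031769 ,  0.00010737,
        0.00149019, -0.00139168]), 'tau': array([ 1.58822681e-03, -3.80853546e+01,  1.46967340e-01, -2.31242698e+01,
        1.21570277e-02,  8.10778613e-03,  3.56746978e-05]), 'position': array([5.49369810e-01, 7.79828981e-06, 2.47336085e-01]), 'eef_rot': array([-1.5092672 ,  1.56868014, -3.07995031]), 'force': array([-0.44160745, -0.79326153, -0.89385516]), 'wrist_torque': array([-0.01103953,  0.02823367,  0.01603502]), 'width': 0.08526896668065298} 0.017
```

View pics/scene0.png

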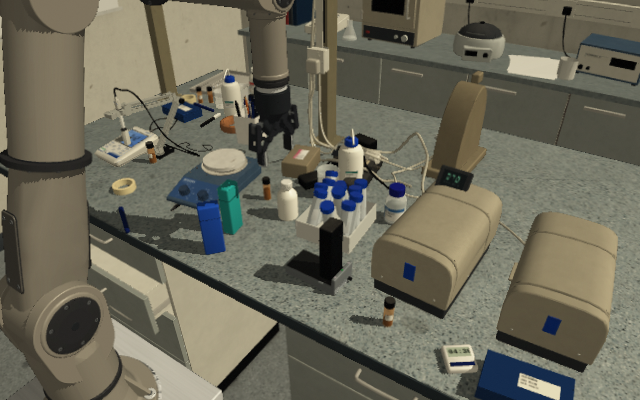

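View pics/side0.png

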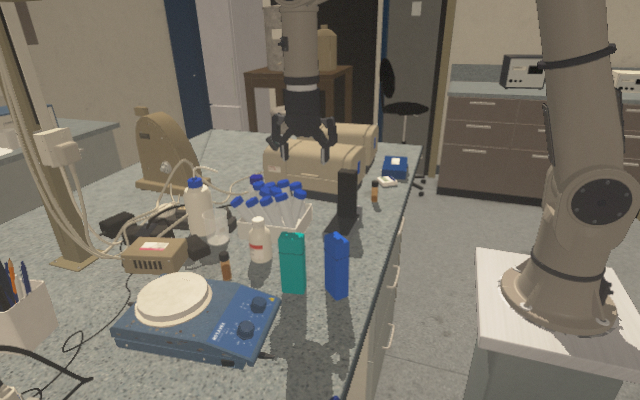

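The pack stands at about (330,250) in scene, with the stop to its right near (345,278) and the bed extending left to (288,265). In the side view it is at about (346,200). I'll zoom in next.

```bash
python3 - <<'E'
import cv2,numpy as np
a=cv2.imread("pics/scene0.png")[200:310,255:415]; b=cv2.imread("pics/side0.png")[160:250,300:400]
g=lambda i,s:np.clip(255*(cv2.resize(i,None,fx=s,fy=s,interpolation=cv2.INTER_CUBIC)/255.)**.5,0,255).astype('u1')
A=g(a,5); cv2.imwrite("pics/a.png",A)
cv2.imwrite("pics/b.png",g(b,6))
E
```

```text
(no output)
```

View pics/a.png

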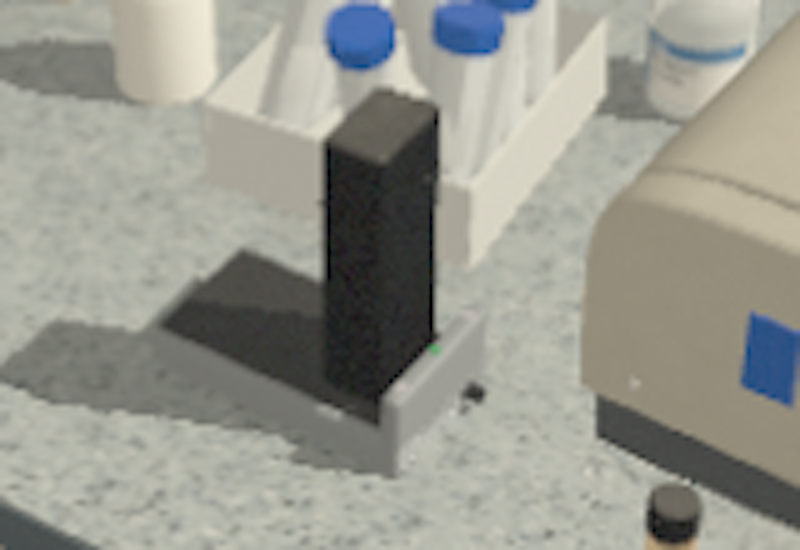

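View pics/b.png

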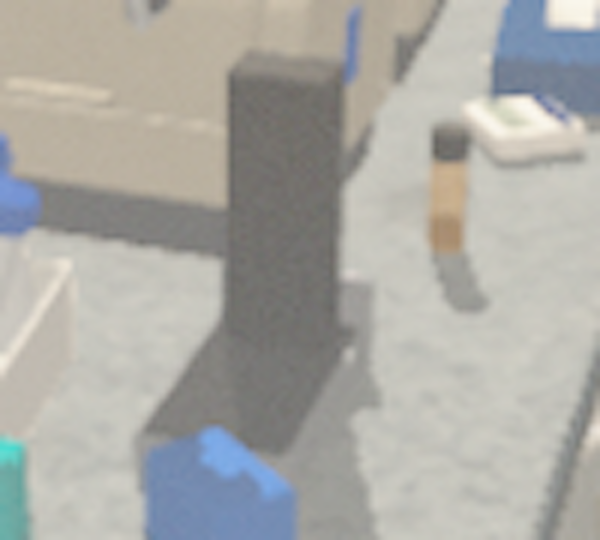

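Scene crop: pack top corners are at (325,143), (380,165), (438,110) and (388,88). The stop's outer top runs (400,402)–(485,318), and the bed's open end (155,325)–(243,250). The side crop shows the pack top and the left bed corner at (140,435). I'll fit the poses from these.

```bash
cat > h.py <<'E'
import numpy as np, cv2
from scipy.optimize import least_squares
from workcell import r, viewer
def cams(ns=("scene","side")): return {n:viewer.read_camera(n) for n in ns}
def proj(c,X):
    return cv2.projectPoints(np.atleast_2d(np.float64(X)),cv2.Rodrigues(c["R"])[0],np.float64(c["t"]),c["K"],np.float64(c["dist"]))[0][:,0]
def onplane(c,uv,z):
    p=cv2.undistortPoints(np.float64([[uv]]),c["K"],np.float64(c["dist"]))[0,0]
    d=c["R"].T@np.array([*p,1]); o=-c["R"].T@c["t"]; return o+d*(z-o[2])/d[2]
def place(p,L):
    c,s=np.cos(p[2]),np.sin(p[2]); L=np.atleast_2d(L)
    return np.c_[p[0]+c*L[:,0]-s*L[:,1],p[1]+s*L[:,0]+c*L[:,1],L[:,2]]
E
python3 - <<'E'
from h import *
C=cams()
S=lambda *p:np.array(p)/5+[255,200]
D=lambda *p:np.array(p)/6+[300,160]
# dock frame: yaw ~0 if y_dock ~ world +y. corners: near robot = -x?
for n,uv,z in [("vialR",(388,325),0),("vialL",(267,199),0),("buffer",(288,219),0),("blue",(212,251),0),("teal",(231,232),0),("stop_out_near",S(395,475),0),("stop_out_far",S(485,318),.046),("open_near",S(155,325),.024),("open_far",S(243,250),.024),("p1",S(325,143),.162),("p2",S(380,165),.162),("p3",S(438,110),.162),("p4",S(388,88),.162),("rackL",S(205,190),0),("rackF",S(468,265),0)]:
    print(n,onplane(C["scene"],uv,z).round(4))
for n,uv,z in [("open_far",D(140,435),.024),("p1",D(340,80),.162),("p4",D(230,72),.162),("p3",D(250,52),.162),("vialR",D(446,250),0),("vialL",(227,281),0),("buffer",(261,261),0),("blue",(337,297),0),("teal",(293,292),0)]:
    print("side",n,onplane(C["side"],uv,z).round(4))
dk=[("scene",(-.038,-.0675,0),S(395,475)),("scene",(.038,-.0675,.046),S(485,318)),("scene",(-.038,-.0675,.046),S(400,402)),("scene",(-.038,.0675,.024),S(155,325)),("scene",(.038,.0675,.024),S(243,250)),("side",(.038,.0675,.024),D(140,435))]
pk=[("scene",(-.025,.016,.162),S(325,143)),("scene",(-.025,-.016,.162),S(380,165)),("scene",(.025,-.016,.162),S(438,110)),("scene",(.025,.016,.162),S(388,88)),("side",(-.025,.016,.162),D(340,80)),("side",(.025,.016,.162),D(230,72)),("side",(.025,-.016,.162),D(250,52))]
for nm,P in (("dock",dk),("pack",pk)):
    f=lambda p:np.concatenate([(proj(C[n],place(p,[L]))[0]-uv) for n,L,uv in P])
    s=least_squares(f,[.47,-.12,.0],loss="soft_l1"); print(nm,s.x.round(4),f(s.x).round(1))
E
```

```text
vialR [ 0.4474 -0.3443  0.    ]
vialL [0.6845 0.154  0.    ]
buffer [0.6375 0.0456 0.    ]
blue [0.4279 0.1267 0.    ]
teal [0.5116 0.1382 0.    ]
stop_out_near [ 0.4615 -0.2064  0.    ]
stop_out_far [ 0.5267 -0.2131  0.046 ]
open_near [ 0.4637 -0.076   0.024 ]
open_far [ 0.5295 -0.08    0.024 ]
p1 [ 0.4693 -0.1665  0.162 ]
p2 [ 0.4688 -0.1931  0.162 ]
p3 [ 0.5133 -0.1941  0.162 ]
p4 [ 0.5156 -0.1683  0.162 ]
rackL [ 0.5817 -0.02    0.    ]
rackF [ 0.6019 -0.1626  0.    ]
side open_far [ 0.5284 -0.0657  0.024 ]
side p1 [ 0.4658 -0.161   0.162 ]
side p4 [ 0.5148 -0.1563  0.162 ]
side p3 [ 0.5131 -0.1825  0.162 ]
side vialR [ 0.4469 -0.3343  0.    ]
side vialL [0.6816 0.1646 0.    ]
side buffer [0.6437 0.0706 0.    ]
side blue [0.4294 0.1384 0.    ]
side teal [0.5243 0.1526 0.    ]
dock [ 0.4964 -0.1426 -0.0084] [ 0.4  1.6  0.5 -2.2 -0.3  0.9 -1.6  1.  -0.3 -1.9 -1.2 -2.2]
pack [ 0.4918 -0.1797 -0.0203] [-1.9  0.1  0.3  1.   1.7 -0.4 -1.3 -0.9 -0.3 -0.4  0.  -1.1  0.2 -1.9]
```

```bash
python3 - <<'E'
from h import *
from scipy.spatial.transform import Rotation as Ro
s=r.state(); print(Ro.from_euler("xyz",s["eef_rot"]).as_matrix().round(3))
P=np.array([-.163,.024]); 
def s1(ph,w=.135,u=-.016):
    c,q=np.cos(ph),np.sin(ph); return P+w*np.array([q,c])+u*np.array([c,-q])
for d in range(0,44,4): print(d,s1(np.radians(d)).round(4), (np.diff([s1(np.radians(d)),s1(np.radians(d+4))],axis=0)/.05).round(3))
E
```

```text
[[-0.001  1.     0.   ]
 [-0.     0.    -1.   ]
 [-1.    -0.001  0.   ]]
0 [-0.179  0.159] [[0.189 0.016]]
4 [-0.1695  0.1598] [[0.19  0.003]]
8 [-0.1601  0.1599] [[ 0.189 -0.011]]
12 [-0.1506  0.1594] [[ 0.188 -0.024]]
16 [-0.1412  0.1582] [[ 0.186 -0.037]]
20 [-0.1319  0.1563] [[ 0.183 -0.05 ]]
24 [-0.1227  0.1538] [[ 0.179 -0.063]]
28 [-0.1137  0.1507] [[ 0.174 -0.075]]
32 [-0.105  0.147] [[ 0.169 -0.087]]
36 [-0.0966  0.1426] [[ 0.162 -0.098]]
40 [-0.0885  0.1377] [[ 0.155 -0.11 ]]
```

>>> move_arm --deltas '[{"grip": -0.2, "translation": [-0.1, -0.1, 0.1], "dr": [0, 0, 1]}, {"grip": -0.2, "translation": [-0.1, -0.1, 0.1], "dr": [0, 0, 1]}, {"grip": -0.2, "translation": [-0.1, -0.1, 0.1], "dr": [0, 0, 1]}, {"grip": -0.2, "translation": [-0.1, -0.1, 0.1], "dr": [0, 0, 1]}, {"grip": -0.2, "translation": [-0.1, -0.1, 0.1], "dr": [0, 0, 1]}, {"grip": -0.2, "translation": [-0.1, -0.1, 0.1], "dr": [0, 0, 1]}, {"grip": -0.2, "translation": [-0.1, -0.1, 0.1], "dr": [0, 0, 1]}, {"grip": -0.2, "translation": [-0.1, -0.1, 0.1], "dr": [0, 0, 1]}, {"grip": -0.2, "translation": [-0.1, -0.1, 0.1], "dr": [0, 0, 1]}, {"grip": -0.2, "translation": [-0.1, -0.1, 0.1], "dr": [0, 0, 1]}]' --grip_force 20

```text
clock: 1.2
position: [0.4996, -0.0502, 0.2982]
eef_rot: [-2.319, 1.57, 3.094]
force: [-0.2, 0.3, -0.8]
width: 0.0512
```

>>> move_arm --deltas '[{"grip": -0.2, "translation": [0, 0, 0], "dr": [0, 0, 1]}, {"grip": -0.2, "translation": [0, 0, 0], "dr": [0, 0, 1]}, {"grip": -0.2, "translation": [0, 0, 0], "dr": [0, 0, 1]}, {"grip": -0.2, "translation": [0, 0, 0], "dr": [0, 0, 1]}, {"grip": -0.2, "translation": [0, 0, 0], "dr": [0, 0, 1]}, {"grip": -0.2, "translation": [0, 0, 0], "dr": [0, 0, 1]}, {"grip": -0.2, "translation": [0, 0, 0], "dr": [0, 0, 1]}, {"grip": -0.2, "translation": [0, 0, 0], "dr": [0, 0, 1]}, {"grip": -0.2, "translation": [0, 0, 0], "dr": [0, 0, 1]}, {"grip": -0.2, "translation": [0, 0, 0], "dr": [0, 0, 1]}]'

```text
clock: 2.2
position: [0.4998, -0.05, 0.298]
eef_rot: [-3.061, 1.57, 3.051]
force: [-0.4, -0.5, -0.7]
width: 0.051
```

>>> move_arm --deltas '[{"grip": -0.2, "translation": [0, 0, 0], "dr": [0, 0, 0.8]}, {"grip": -0.2, "translation": [0, 0, 0], "dr": [0, 0, 0.8]}, {"grip": -0.2, "translation": [0, 0, 0], "dr": [0, 0, 0.8]}, {"grip": -0.2, "translation": [0, 0, 0], "dr": [-1, 0, 0]}, {"grip": -0.2, "translation": [0, 0, 0], "dr": [-1, 0, 0]}, {"grip": -0.2, "translation": [0, 0, 0], "dr": [-1, 0, 0]}, {"grip": -0.2, "translation": [0, 0, 0], "dr": [-1, 0, 0]}, {"grip": -0.2, "translation": [0, 0, 0], "dr": [-1, 0, 0]}, {"grip": -0.2, "translation": [0, 0, 0], "dr": [-1, 0, 0]}, {"grip": -0.2, "translation": [0, 0, 0], "dr": [-1, 0, 0]}]'

```text
clock: 3.2
position: [0.5, -0.0498, 0.2984]
eef_rot: [-1.563, 1.08, -1.57]
force: [-0.1, -0.5, -1.1]
width: 0.0512
```

>>> move_arm --deltas '[{"grip": -0.2, "translation": [0, 0, 0], "dr": [-1, 0, 0]}, {"grip": -0.2, "translation": [0, 0, 0], "dr": [-1, 0, 0]}, {"grip": -0.2, "translation": [0, 0, 0], "dr": [-1, 0, 0]}, {"grip": -0.2, "translation": [0, 0, 0], "dr": [0, 0, 0]}, {"grip": -0.2, "translation": [0, 0, 0], "dr": [0, 0, 0]}, {"grip": -0.2, "translation": [0, 0, 0], "dr": [0, 0, 0]}, {"grip": -0.2, "translation": [0, 0, 0], "dr": [0, 0, 0]}, {"grip": -0.2, "translation": [0, 0, 0], "dr": [0, 0, 0]}, {"grip": -0.2, "translation": [0, 0, 0], "dr": [0, 0, 0]}, {"grip": -0.2, "translation": [0, 0, 0], "dr": [0, 0, 0]}]'

```text
clock: 4.2
position: [0.5, -0.0502, 0.2985]
eef_rot: [-1.563, 0.873, -1.571]
force: [-0.7, -0.5, -0.3]
width: 0.0512
```

```bash
python3 - <<'E'
from h import *
from scipy.spatial.transform import Rotation as Ro
s=r.state(); print(Ro.from_euler("xyz",s["eef_rot"]).as_matrix().round(3),s["q"].round(2),s["position"],s["width"],s["clock"])
E
```

```text
[[-0.     0.007  1.   ]
 [-0.643  0.766 -0.006]
 [-0.766 -0.643  0.005]] [-0.21  0.3  -0.2   1.61  0.69  1.57  1.03] [ 0.5000166  -0.05018907  0.29845729] 0.05115741738800077 4.2
```

>>> move_arm --deltas '[{"grip": -0.2, "translation": [-0.016, -0.258, -0.18], "dr": [1, 0, 0]}, {"grip": -0.2, "translation": [-0.016, -0.258, -0.18], "dr": [1, 0, 0]}, {"grip": -0.2, "translation": [-0.016, -0.258, -0.18], "dr": [1, 0, 0]}, {"grip": -0.2, "translation": [-0.016, -0.258, -0.18], "dr": [1, 0, 0]}, {"grip": -0.2, "translation": [-0.016, -0.258, -0.18], "dr": [1, 0, 0]}, {"grip": -0.2, "translation": [-0.016, -0.258, -0.18], "dr": [1, 0, 0]}, {"grip": -0.2, "translation": [-0.016, -0.258, -0.18], "dr": [1, 0, 0]}, {"grip": -0.2, "translation": [-0.016, -0.258, -0.18], "dr": [1, 0, 0]}, {"grip": -0.2, "translation": [-0.016, -0.258, -0.18], "dr": [1, 0, 0]}, {"grip": -0.2, "translation": [-0.016, -0.258, -0.18], "dr": [1, 0, 0]}]'

```text
clock: 5.2
position: [0.492, -0.1796, 0.2085]
eef_rot: [1.109, 1.568, 1.103]
force: [0.3, -0.8, 0.1]
width: 0.0514
```

```bash
python3 - <<'E'
from h import *
C=cams()
a=C["scene"]["frame"][140:310,255:415]; b=C["side"]["frame"][100:270,290:400]
g=lambda i,s:np.clip(255*(cv2.resize(i,None,fx=s,fy=s,interpolation=cv2.INTER_CUBIC)/255.)**.5,0,255).astype('u1')
cv2.imwrite("pics/c.png",np.hstack([g(a,2.9),g(b,2.9)]))
for n in C: print(n,proj(C[n],[[.492,-.179+.0256,.2],[.492,-.179-.0256,.2],[.492,-.179,.162]]).round(1))
E
```

```text
scene [[320.4 206. ]
 [342.1 213.7]
 [331.1 224.9]]
side [[346.5 159.7]
 [351.5 153.6]
 [348.8 169.9]]
```

View pics/c.png

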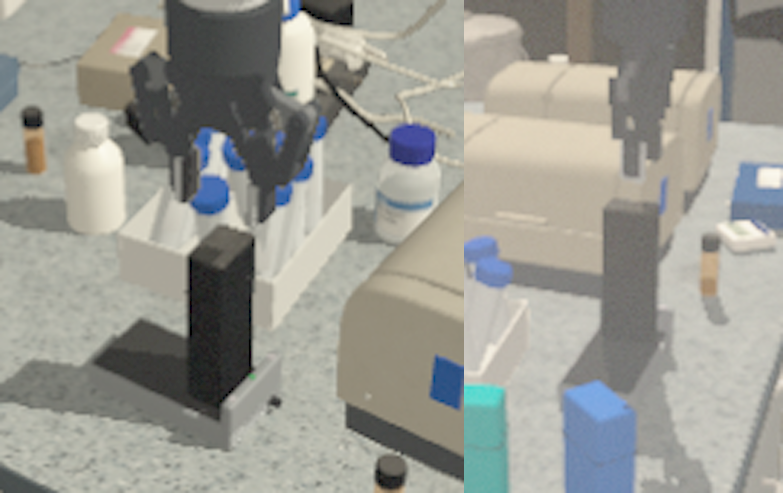

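The picture shows the finger tips at scene (319,209) and (347,216), straddling the pack top centre at (331,224). In the side view the pad is centred on the pack. I'll descend over it.

>>> move_arm --deltas '[{"grip": -0.2, "translation": [0, 0, -0.1], "dr": [0, 0, 0]}, {"grip": -0.2, "translation": [0, 0, -0.1], "dr": [0, 0, 0]}, {"grip": -0.2, "translation": [0, 0, -0.1], "dr": [0, 0, 0]}, {"grip": -0.2, "translation": [0, 0, -0.1], "dr": [0, 0, 0]}, {"grip": -0.2, "translation": [0, 0, -0.1], "dr": [0, 0, 0]}, {"grip": -0.2, "translation": [0, 0, -0.1], "dr": [0, 0, 0]}, {"grip": -0.2, "translation": [0, 0, -0.1], "dr": [0, 0, 0]}, {"grip": -0.2, "translation": [0, 0, -0.1], "dr": [0, 0, 0]}, {"grip": -0.2, "translation": [0, 0, -0.1], "dr": [0, 0, 0]}, {"grip": -0.2, "translation": [0, 0, -0.1], "dr": [0, 0, 0]}]'

```text
clock: 6.3
position: [0.492, -0.179, 0.1579]
eef_rot: [1.933, 1.571, 1.926]
force: [0.6, 0.2, 0.0]
width: 0.0512
```

```bash
python3 - <<'E'
from h import *
C=cams()
a=C["scene"]["frame"][170:300,275:395]; b=C["side"]["frame"][120:250,300:390]
g=lambda i,s:np.clip(255*(cv2.resize(i,None,fx=s,fy=s,interpolation=cv2.INTER_CUBIC)/255.)**.4,0,255).astype('u1')
cv2.imwrite("pics/d.png",np.hstack([g(a,3.8),g(b,3.8)]))
E
```

```text
(no output)
```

View pics/d.png

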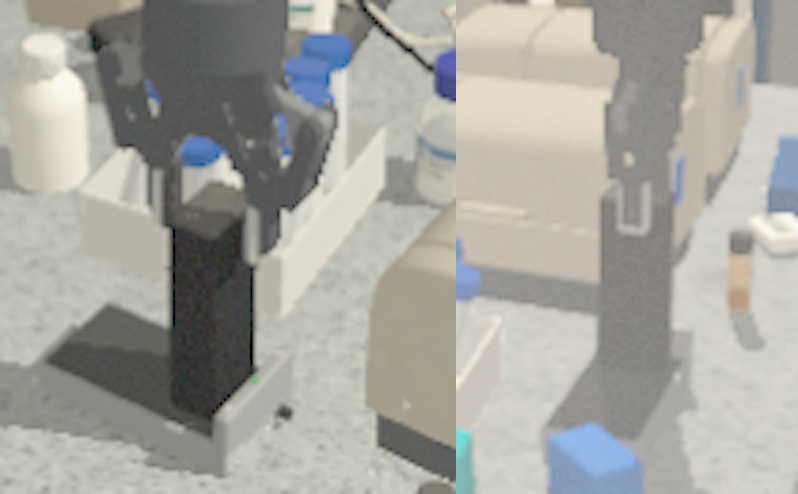

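The fingers straddle the pack's top, reaching about 20 mm below it, and nothing is touching. I'll tip it while rotating about the pivot edge.

>>> move_arm --deltas '[{"grip": -0.2, "translation": [0, 0.095, 0.009], "dr": [-0.5, 0, 0]}, {"grip": -0.2, "translation": [0, 0.095, 0.006], "dr": [-0.5, 0, 0]}, {"grip": -0.2, "translation": [0, 0.095, 0.003], "dr": [-0.5, 0, 0]}, {"grip": -0.2, "translation": [0, 0.095, 0], "dr": [-0.5, 0, 0]}, {"grip": -0.2, "translation": [0, 0.095, -0.004], "dr": [-0.5, 0, 0]}, {"grip": -0.2, "translation": [0, 0.095, -0.007], "dr": [-0.5, 0, 0]}, {"grip": -0.2, "translation": [0, 0.094, -0.01], "dr": [-0.5, 0, 0]}, {"grip": -0.2, "translation": [0, 0.094, -0.014], "dr": [-0.5, 0, 0]}, {"grip": -0.2, "translation": [0, 0.093, -0.017], "dr": [-0.5, 0, 0]}, {"grip": -0.2, "translation": [0, 0.093, -0.02], "dr": [-0.5, 0, 0]}]'

```text
clock: 7.4
position: [0.4923, -0.1315, 0.1559]
eef_rot: [-1.561, 1.221, -1.568]
force: [-0.1, -0.1, -0.1]
width: 0.0508
```

>>> move_arm --deltas '[{"grip": -0.2, "translation": [0, 0.092, -0.024], "dr": [-0.5, 0, 0]}, {"grip": -0.2, "translation": [0, 0.091, -0.027], "dr": [-0.5, 0, 0]}, {"grip": -0.2, "translation": [0, 0.09, -0.03], "dr": [-0.5, 0, 0]}, {"grip": -0.2, "translation": [0, 0.089, -0.033], "dr": [-0.5, 0, 0]}, {"grip": -0.2, "translation": [0, 0.088, -0.036], "dr": [-0.5, 0, 0]}, {"grip": -0.2, "translation": [0, 0.086, -0.039], "dr": [-0.5, 0, 0]}, {"grip": -0.2, "translation": [0, 0.085, -0.042], "dr": [-0.5, 0, 0]}, {"grip": -0.2, "translation": [0, 0.084, -0.045], "dr": [-0.5, 0, 0]}, {"grip": -0.2, "translation": [0, 0.082, -0.048], "dr": [-0.5, 0, 0]}, {"grip": -0.2, "translation": [0, 0.08, -0.05], "dr": [-0.5, 0, 0]}]'

```text
clock: 8.4
position: [0.4926, -0.0873, 0.1368]
eef_rot: [-1.562, 0.873, -1.568]
force: [-0.7, 0.6, -0.7]
width: 0.0514
```

```bash
python3 - <<'E'
from h import *
C=cams()
a=C["scene"]["frame"][170:300,265:385]; b=C["side"]["frame"][120:250,300:390]
g=lambda i,s:np.clip(255*(cv2.resize(i,None,fx=s,fy=s,interpolation=cv2.INTER_CUBIC)/255.)**.4,0,255).astype('u1')
cv2.imwrite("pics/e.png",np.hstack([g(a,3.8),g(b,3.8)]))
print(r.state()["position"])
E
```

```text
[ 0.49214703 -0.08579921  0.13554487]
```

View pics/e.png

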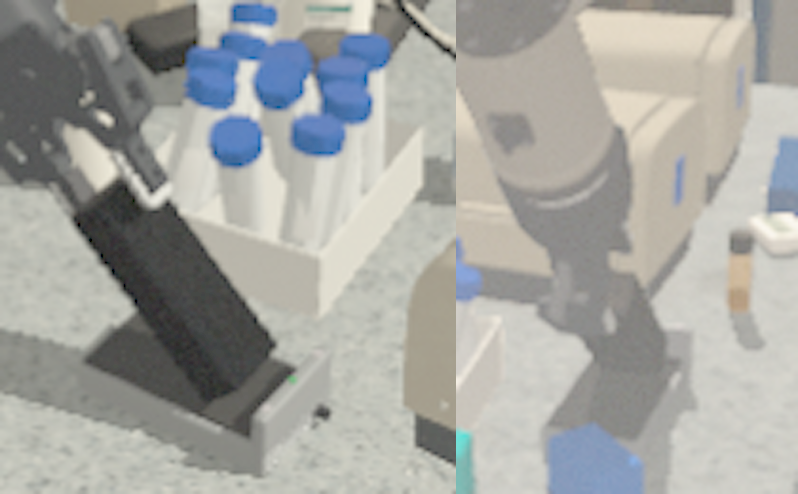

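The pack is leaning at about 42° on the front finger, with the edge on the bed and the rack clear. Next is the lowering schedule with the tool held at 40°.

```bash
python3 - <<'E'
import numpy as np
P=np.array([-.163,.024]);ph=np.radians(40);a=-np.array([np.sin(ph),np.cos(ph)]);n=np.array([np.cos(ph),-np.sin(ph)])
f=lambda t,d:P+.138*np.array([np.sin(t),np.cos(t)])+(d-.017)*a-.0256*n
th=np.radians(np.r_[np.linspace(44,84,21),np.linspace(85,88.5,6)]); d=np.r_[np.linspace(.020,.013,21),np.linspace(.013,.012,6)]
X=np.array([f(t,e) for t,e in zip(th,d)]); print(X[0],X[10],X[-1]); 
for i,q in enumerate(np.diff(X,axis=0)/.05): print(i,round(np.degrees(th[i+1]),1),q.round(3),X[i+1].round(4))
E
```

```text
[-0.08867625  0.13742612] [-0.05825577  0.1013336 ] [-0.04144409  0.047898  ]
0 46.0 [ 0.073 -0.063] [-0.085   0.1343]
1 48.0 [ 0.07  -0.065] [-0.0815  0.131 ]
2 50.0 [ 0.068 -0.067] [-0.0782  0.1277]
3 52.0 [ 0.065 -0.07 ] [-0.0749  0.1242]
4 54.0 [ 0.062 -0.072] [-0.0718  0.1206]
5 56.0 [ 0.06  -0.074] [-0.0688  0.1169]
6 58.0 [ 0.057 -0.075] [-0.0659  0.1132]
7 60.0 [ 0.054 -0.077] [-0.0632  0.1093]
8 62.0 [ 0.051 -0.079] [-0.0607  0.1054]
9 64.0 [ 0.048 -0.08 ] [-0.0583  0.1013]
10 66.0 [ 0.045 -0.082] [-0.056   0.0972]
11 68.0 [ 0.042 -0.083] [-0.0539  0.0931]
12 70.0 [ 0.039 -0.085] [-0.0519  0.0888]
13 72.0 [ 0.036 -0.086] [-0.0501  0.0846]
14 74.0 [ 0.033 -0.087] [-0.0485  0.0802]
15 76.0 [ 0.029 -0.088] [-0.047   0.0758]
16 78.0 [ 0.026 -0.089] [-0.0457  0.0714]
17 80.0 [ 0.023 -0.089] [-0.0446  0.0669]
18 82.0 [ 0.02 -0.09] [-0.0436  0.0625]
19 84.0 [ 0.016 -0.09 ] [-0.0428  0.0579]
20 85.0 [ 0.005 -0.048] [-0.0426  0.0555]
21 85.7 [ 0.005 -0.031] [-0.0423  0.054 ]
22 86.4 [ 0.005 -0.031] [-0.0421  0.0525]
23 87.1 [ 0.004 -0.031] [-0.0418  0.051 ]
24 87.8 [ 0.004 -0.031] [-0.0416  0.0494]
25 88.5 [ 0.004 -0.031] [-0.0414  0.0479]
```

>>> move_arm --deltas '[{"grip": -0.2, "translation": [0, 0.073, -0.063], "dr": [0, 0, 0]}, {"grip": -0.2, "translation": [0, 0.07, -0.065], "dr": [0, 0, 0]}, {"grip": -0.2, "translation": [0, 0.068, -0.067], "dr": [0, 0, 0]}, {"grip": -0.2, "translation": [0, 0.065, -0.07], "dr": [0, 0, 0]}, {"grip": -0.2, "translation": [0, 0.062, -0.072], "dr": [0, 0, 0]}, {"grip": -0.2, "translation": [0, 0.06, -0.074], "dr": [0, 0, 0]}, {"grip": -0.2, "translation": [0, 0.057, -0.075], "dr": [0, 0, 0]}, {"grip": -0.2, "translation": [0, 0.054, -0.077], "dr": [0, 0, 0]}, {"grip": -0.2, "translation": [0, 0.051, -0.079], "dr": [0, 0, 0]}, {"grip": -0.2, "translation": [0, 0.048, -0.08], "dr": [0, 0, 0]}]'

```text
clock: 9.5
position: [0.492, -0.0578, 0.1004]
eef_rot: [-1.564, 0.873, -1.571]
force: [0.1, 0.6, -1.4]
width: 0.0514
```

```bash
python3 - <<'E'
from h import *
C=cams()
a=C["scene"]["frame"][180:310,255:375]; b=C["side"]["frame"][130:260,300:390]
g=lambda i,s:np.clip(255*(cv2.resize(i,None,fx=s,fy=s,interpolation=cv2.INTER_CUBIC)/255.)**.4,0,255).astype('u1')
cv2.imwrite("pics/f.png",np.hstack([g(a,3.8),g(b,3.8)]))
print(r.state()["position"])
E
```

```text
[ 0.49177762 -0.05744412  0.10009652]
```

View pics/f.png

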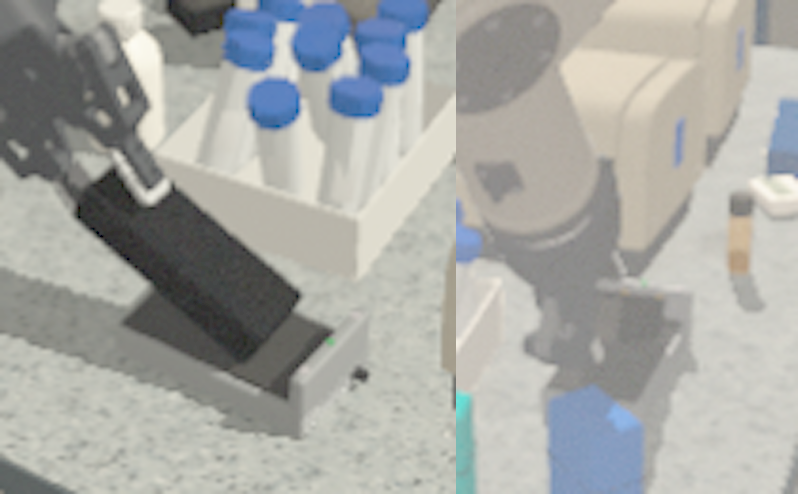

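```bash
python3 - <<'E'
from h import *
c=viewer.read_camera("scene")
for Py in (-.163,-.155):
  for th in (60,64,68):
    t=np.radians(th); w=np.array([np.sin(t),np.cos(t)]); v=np.array([np.cos(t),-np.sin(t)])
    o=[]
    for nm,x,u,l in [("topfront_near",-.025,0,.138),("topback_near",-.025,-.032,.138),("botfront_near",-.025,0,0),("botback_near",-.025,-.032,0),("botback_far",.025,-.032,0),("botfront_far",.025,0,0)]:
        p=np.array([Py,.024])+l*w+u*v
        o.append((nm,((proj(c,[.492+x,*p])[0]-[255,180])*3.8).round().astype(int).tolist()))
    print(Py,th,o)
E
```

```text
-0.163 60 [('topfront_near', [71, 213]), ('topback_near', [90, 184]), ('botfront_near', [242, 373]), ('botback_near', [265, 348]), ('botback_far', [310, 299]), ('botfront_far', [287, 325])]
-0.163 64 [('topfront_near', [66, 221]), ('topback_near', [81, 191]), ('botfront_near', [242, 373]), ('botback_near', [262, 345]), ('botback_far', [307, 297]), ('botfront_far', [287, 325])]
-0.163 68 [('topfront_near', [61, 231]), ('topback_near', [74, 198]), ('botfront_near', [242, 373]), ('botback_near', [259, 343]), ('botback_far', [304, 294]), ('botfront_far', [287, 325])]
-0.155 60 [('topfront_near', [60, 208]), ('topback_near', [79, 179]), ('botfront_near', [230, 368]), ('botback_near', [253, 343]), ('botback_far', [299, 294]), ('botfront_far', [276, 320])]
-0.155 64 [('topfront_near', [55, 217]), ('topback_near', [70, 186]), ('botfront_near', [230, 368]), ('botback_near', [250, 340]), ('botback_far', [296, 292]), ('botfront_far', [276, 320])]
-0.155 68 [('topfront_near', [51, 226]), ('topback_near', [63, 193]), ('botfront_near', [230, 368]), ('botback_near', [247, 338]), ('botback_far', [293, 289]), ('botfront_far', [276, 320])]
```

>>> move_arm --deltas '[{"grip": -0.2, "translation": [0, 0.045, -0.08], "dr": [0, 0, 0]}, {"grip": -0.2, "translation": [0, 0.042, -0.08], "dr": [0, 0, 0]}, {"grip": -0.2, "translation": [0, 0.039, -0.08], "dr": [0, 0, 0]}, {"grip": -0.2, "translation": [0, 0.036, -0.08], "dr": [0, 0, 0]}, {"grip": -0.2, "translation": [0, 0.033, -0.08], "dr": [0, 0, 0]}, {"grip": -0.2, "translation": [0, 0.03, -0.08], "dr": [0, 0, 0]}, {"grip": -0.2, "translation": [0, 0.026, -0.08], "dr": [0, 0, 0]}, {"grip": -0.2, "translation": [0, 0.023, -0.08], "dr": [0, 0, 0]}, {"grip": -0.2, "translation": [0, 0.02, -0.08], "dr": [0, 0, 0]}, {"grip": -0.2, "translation": [0, 0.016, -0.08], "dr": [0, 0, 0]}]'

```text
clock: 10.65
position: [0.4926, -0.0419, 0.0612]
eef_rot: [-1.562, 0.872, -1.568]
force: [-0.4, 3.7, 3.3]
width: 0.0514
```

```bash
python3 - <<'E'
from h import *
C=cams()
a=C["scene"]["frame"][180:310,245:365]; b=C["side"]["frame"][140:270,300:390]
g=lambda i,s:np.clip(255*(cv2.resize(i,None,fx=s,fy=s,interpolation=cv2.INTER_CUBIC)/255.)**.4,0,255).astype('u1')
cv2.imwrite("pics/g.png",np.hstack([g(a,3.8),g(b,3.8)]))
print(r.state()["position"])
c=C["scene"]
for Py,th in ((-.163,76),(-.163,84),(-.163,90)):
    t=np.radians(th); w=np.array([np.sin(t),np.cos(t)]); v=np.array([np.cos(t),-np.sin(t)])
    o=[]
    for nm,x,u,l in [("topfront_near",-.025,0,.138),("topback_near",-.025,-.032,.138),("botfront_near",-.025,0,0),("botback_near",-.025,-.032,0),("botback_far",.025,-.032,0)]:
        p=np.array([Py,.024])+l*w+u*v
        o.append((nm,((proj(c,[.492+x,*p])[0]-[245,180])*3.8).round().astype(int).tolist()))
    print(Py,th,o)
E
```

```text
[ 0.49250781 -0.04185723  0.06100348]
-0.163 76 [('topfront_near', [94, 251]), ('topback_near', [100, 215]), ('botfront_near', [280, 373]), ('botback_near', [291, 338]), ('botback_far', [336, 290])]
-0.163 84 [('topfront_near', [92, 273]), ('topback_near', [92, 234]), ('botfront_near', [280, 373]), ('botback_near', [284, 335]), ('botback_far', [330, 286])]
-0.163 90 [('topfront_near', [92, 290]), ('topback_near', [89, 250]), ('botfront_near', [280, 373]), ('botback_near', [279, 332]), ('botback_far', [325, 284])]
```

View pics/g.png

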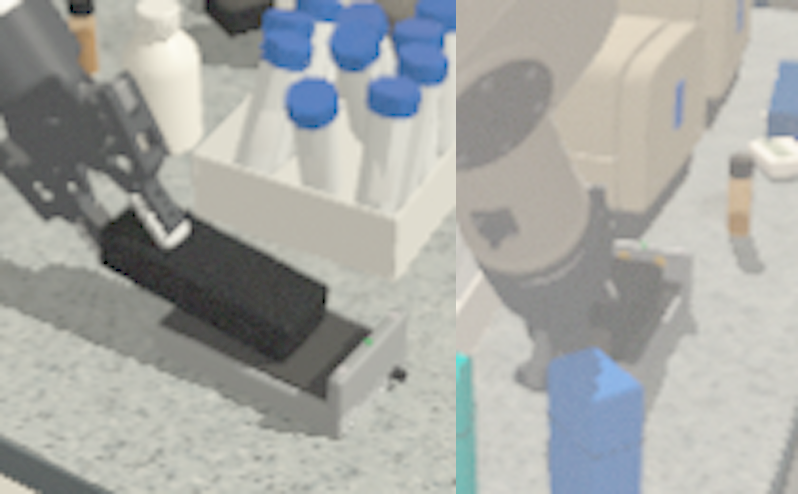

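The force reading shows the upper fingertip now touching the pack's back face: it is lightly wedged, with the pack at about 83°. I'll open the jaws while moving the TCP so the lower finger stays where it is.

>>> move_arm --deltas '[{"grip": -0.25, "translation": [0, -0.017, 0.011], "dr": [0, 0, 0]}, {"grip": -0.3, "translation": [0, -0.017, 0.011], "dr": [0, 0, 0]}, {"grip": -0.35, "translation": [0, -0.017, 0.011], "dr": [0, 0, 0]}, {"grip": -0.4, "translation": [0, -0.017, 0.011], "dr": [0, 0, 0]}, {"grip": -0.45, "translation": [0, -0.017, 0.011], "dr": [0, 0, 0]}, {"grip": -0.5, "translation": [0, -0.017, 0.011], "dr": [0, 0, 0]}, {"grip": -0.55, "translation": [0, -0.017, 0.011], "dr": [0, 0, 0]}, {"grip": -0.6, "translation": [0, -0.017, 0.011], "dr": [0, 0, 0]}, {"grip": -0.65, "translation": [0, -0.017, 0.011], "dr": [0, 0, 0]}, {"grip": -0.65, "translation": [0, 0, 0], "dr": [0, 0, 0]}]'

```text
clock: 11.75
position: [0.4921, -0.0503, 0.0659]
eef_rot: [-1.564, 0.873, -1.571]
force: [0.5, 0.1, -2.6]
width: 0.0708
```

```bash
python3 - <<'E'
from h import *
C=cams()
a=C["scene"]["frame"][180:310,245:365]; b=C["side"]["frame"][140:270,300:390]
g=lambda i,s:np.clip(255*(cv2.resize(i,None,fx=s,fy=s,interpolation=cv2.INTER_CUBIC)/255.)**.33,0,255).astype('u1')
cv2.imwrite("pics/i.png",np.hstack([g(a,3.8),g(b,3.8)]))
print(r.state()["position"],r.state()["force"])
E
```

```text
[ 0.49198021 -0.05031645  0.06581059] [ 0.46835879  0.86271048 -1.99552189]
```

View pics/i.png

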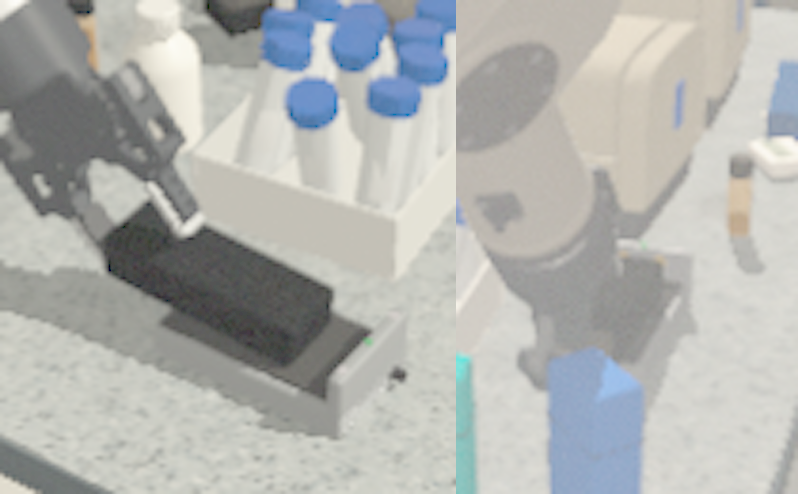

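Only the lower finger carries the pack now (about 2 N), at about 84°. I'll lower the rest slowly.

>>> move_arm --deltas '[{"grip": -0.65, "translation": [0, 0.007, -0.026], "dr": [0, 0, 0]}, {"grip": -0.65, "translation": [0, 0.007, -0.026], "dr": [0, 0, 0]}, {"grip": -0.65, "translation": [0, 0.007, -0.026], "dr": [0, 0, 0]}, {"grip": -0.65, "translation": [0, 0.007, -0.026], "dr": [0, 0, 0]}, {"grip": -0.65, "translation": [0, 0.007, -0.026], "dr": [0, 0, 0]}, {"grip": -0.65, "translation": [0, 0.007, -0.026], "dr": [0, 0, 0]}, {"grip": -0.65, "translation": [0, 0.007, -0.026], "dr": [0, 0, 0]}, {"grip": -0.65, "translation": [0, 0.007, -0.026], "dr": [0, 0, 0]}, {"grip": -0.65, "translation": [0, 0.007, -0.022], "dr": [0, 0, 0]}, {"grip": -0.65, "translation": [0, 0, 0], "dr": [0, 0, 0]}]'

```text
clock: 12.85
position: [0.4919, -0.047, 0.0541]
eef_rot: [-1.564, 0.873, -1.571]
force: [0.4, 0.6, 1.2]
width: 0.0702
```

>>> move_arm --deltas '[{"grip": -0.7, "translation": [0, -0.015, 0.012], "dr": [0, 0, 0]}, {"grip": -0.75, "translation": [0, -0.015, 0.012], "dr": [0, 0, 0]}, {"grip": -0.8, "translation": [0, -0.015, 0.012], "dr": [0, 0, 0]}, {"grip": -0.85, "translation": [0, -0.015, 0.012], "dr": [0, 0, 0]}, {"grip": -0.85, "translation": [0, 0, 0], "dr": [0, 0, 0]}, {"grip": -0.85, "translation": [0, 0, -0.02], "dr": [0, 0, 0]}, {"grip": -0.85, "translation": [0, 0, -0.02], "dr": [0, 0, 0]}, {"grip": -0.85, "translation": [0, 0, -0.02], "dr": [0, 0, 0]}, {"grip": -0.85, "translation": [0, 0, 0], "dr": [0, 0, 0]}, {"grip": -0.85, "translation": [0, 0, 0], "dr": [0, 0, 0]}]'

```text
clock: 13.85
position: [0.492, -0.05, 0.0536]
eef_rot: [-1.564, 0.873, -1.571]
force: [0.9, -0.2, 0.6]
width: 0.079
```

```bash
python3 - <<'E'
from h import *
C=cams()
a=C["scene"]["frame"][180:310,245:365]; b=C["side"]["frame"][140:270,300:390]
g=lambda i,s:np.clip(255*(cv2.resize(i,None,fx=s,fy=s,interpolation=cv2.INTER_CUBIC)/255.)**.33,0,255).astype('u1')
cv2.imwrite("pics/j.png",np.hstack([g(a,3.8),g(b,3.8)]))
print(r.state()["position"],r.state()["force"])
E
```

```text
[ 0.49203443 -0.05001007  0.05364639] [-0.12455299  0.29450736 -0.72020601]
```

View pics/j.png

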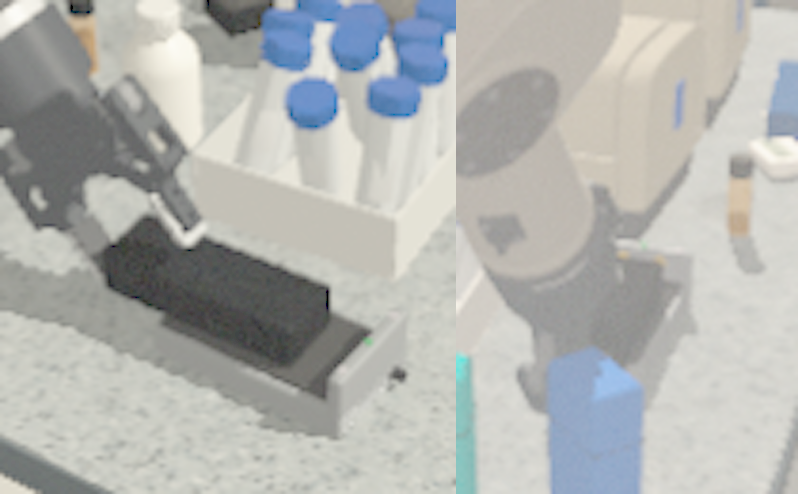

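The lower edge of the pack now runs (108,283)–(280,362), parallel to the bed, and the forces are near zero: it has landed. I'll withdraw along the finger, then straighten the tool and close it.

>>> move_arm --deltas '[{"grip": -0.85, "translation": [0, 0.05, 0.04], "dr": [0, 0, 0]}, {"grip": -0.85, "translation": [0, 0.05, 0.04], "dr": [0, 0, 0]}, {"grip": -0.85, "translation": [0, 0.05, 0.04], "dr": [0, 0, 0]}, {"grip": -0.85, "translation": [0, 0.05, 0.04], "dr": [0, 0, 0]}, {"grip": -0.85, "translation": [0, 0.05, 0.04], "dr": [0, 0, 0]}, {"grip": -0.85, "translation": [0, 0.05, 0.04], "dr": [0, 0, 0]}, {"grip": -0.85, "translation": [0, 0.05, 0.05], "dr": [0, 0, 0]}, {"grip": -0.85, "translation": [0, 0.05, 0.05], "dr": [0, 0, 0]}, {"grip": -0.85, "translation": [0, 0.05, 0.05], "dr": [0, 0, 0]}, {"grip": -0.85, "translation": [0, 0.05, 0.05], "dr": [0, 0, 0]}]'

```text
clock: 14.95
position: [0.492, -0.0248, 0.0759]
eef_rot: [-1.564, 0.873, -1.571]
force: [0.1, 0.7, -0.6]
width: 0.0791
```

>>> move_arm --deltas '[{"grip": -0.85, "translation": [0, 0.11, 0.1], "dr": [1, 0, 0]}, {"grip": -0.85, "translation": [0, 0.11, 0.1], "dr": [1, 0, 0]}, {"grip": -0.85, "translation": [0, 0.11, 0.1], "dr": [1, 0, 0]}, {"grip": -0.85, "translation": [0, 0.11, 0.1], "dr": [1, 0, 0]}, {"grip": 1, "translation": [0, 0.11, 0.1], "dr": [1, 0, 0]}, {"grip": 1, "translation": [0, 0.11, 0.1], "dr": [1, 0, 0]}, {"grip": 1, "translation": [0, 0.11, 0.1], "dr": [1, 0, 0]}, {"grip": 1, "translation": [0, 0.11, 0.1], "dr": [1, 0, 0]}, {"grip": 1, "translation": [0, 0.11, 0.1], "dr": [1, 0, 0]}, {"grip": 1, "translation": [0, 0.11, 0.1], "dr": [1, 0, 0]}]'

```text
clock: 15.95
position: [0.4919, 0.0302, 0.1263]
eef_rot: [1.432, 1.568, 1.426]
force: [0.6, 0.2, -0.8]
width: 0.0001
```

```bash
python3 - <<'E'
from h import *
C=cams()
a=C["scene"]["frame"][180:310,225:365]; b=C["side"]["frame"][140:270,300:390]
g=lambda i,s:np.clip(255*(cv2.resize(i,None,fx=s,fy=s,interpolation=cv2.INTER_CUBIC)/255.)**.33,0,255).astype('u1')
cv2.imwrite("pics/k.png",np.hstack([g(a,3.4),g(b,3.4)]))
print(r.state()["position"],r.state()["force"])
c=C["scene"]
for te in (-.025,-.015): print(te,[((proj(c,X)[0]-[225,180])*3.4).round().tolist() for X in ([.467,te,.024],[.467,te,.056],[.517,te,.056],[.467,te-.138,.056],[.517,te-.138,.056])])
E
```

```text
[0.49258774 0.02763041 0.12648894] [-0.23993939 -0.52215507 -1.30696288]
-0.025 [[151.0, 260.0], [147.0, 224.0], [191.0, 186.0], [318.0, 297.0], [359.0, 254.0]]
-0.015 [[139.0, 255.0], [136.0, 219.0], [180.0, 181.0], [305.0, 292.0], [346.0, 249.0]]
```

View pics/k.png

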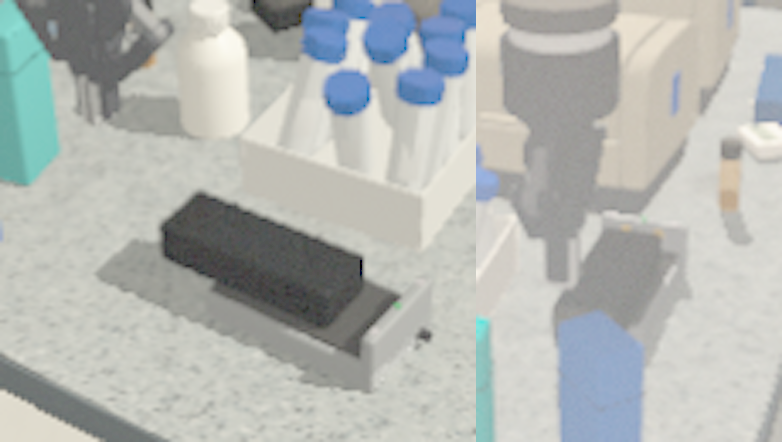

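The pack lies flat along the bed, with its top end at about y = -0.03. That was my 12th view, so from here I rely on forces and image numbers. I'll lower the closed fingers in front of its end.

>>> move_arm --deltas '[{"grip": 1, "translation": [0, 0, -0.16], "dr": [0, 0, 0]}, {"grip": 1, "translation": [0, 0, -0.16], "dr": [0, 0, 0]}, {"grip": 1, "translation": [0, 0, -0.16], "dr": [0, 0, 0]}, {"grip": 1, "translation": [0, 0, -0.16], "dr": [0, 0, 0]}, {"grip": 1, "translation": [0, 0, -0.16], "dr": [0, 0, 0]}, {"grip": 1, "translation": [0, 0, -0.16], "dr": [0, 0, 0]}, {"grip": 1, "translation": [0, 0, -0.16], "dr": [0, 0, 0]}, {"grip": 1, "translation": [0, 0, -0.16], "dr": [0, 0, 0]}, {"grip": 1, "translation": [0, 0, -0.16], "dr": [0, 0, 0]}, {"grip": 1, "translation": [0, 0, -0.14], "dr": [0, 0, 0]}]'

```text
clock: 17.05
position: [0.4919, 0.0299, 0.0459]
eef_rot: [3.083, 1.571, 3.076]
force: [0.1, 0.5, -0.6]
width: 0.0001
```

>>> move_arm --deltas '[{"grip": 1, "translation": [0, -0.1, 0], "dr": [0, 0, 0]}, {"grip": 1, "translation": [0, -0.1, 0], "dr": [0, 0, 0]}, {"grip": 1, "translation": [0, -0.1, 0], "dr": [0, 0, 0]}, {"grip": 1, "translation": [0, -0.1, 0], "dr": [0, 0, 0]}, {"grip": 1, "translation": [0, -0.06, 0], "dr": [0, 0, 0]}, {"grip": 1, "translation": [0, -0.06, 0], "dr": [0, 0, 0]}, {"grip": 1, "translation": [0, -0.06, 0], "dr": [0, 0, 0]}, {"grip": 1, "translation": [0, -0.06, 0], "dr": [0, 0, 0]}, {"grip": 1, "translation": [0, -0.06, 0], "dr": [0, 0, 0]}, {"grip": 1, "translation": [0, -0.06, 0], "dr": [0, 0, 0]}]'

```text
clock: 18.05
position: [0.492, -0.0082, 0.0466]
eef_rot: [1.868, 1.571, 1.861]
force: [0.4, 0.2, 0.1]
width: -0.0001
```

>>> move_arm --deltas '[{"grip": 1, "translation": [0, -0.04, 0], "dr": [0, 0, 0]}, {"grip": 1, "translation": [0, -0.04, 0], "dr": [0, 0, 0]}, {"grip": 1, "translation": [0, -0.04, 0], "dr": [0, 0, 0]}, {"grip": 1, "translation": [0, -0.04, 0], "dr": [0, 0, 0]}, {"grip": 1, "translation": [0, -0.04, 0], "dr": [0, 0, 0]}, {"grip": 1, "translation": [0, -0.04, 0], "dr": [0, 0, 0]}, {"grip": 1, "translation": [0, -0.04, 0], "dr": [0, 0, 0]}, {"grip": 1, "translation": [0, -0.04, 0], "dr": [0, 0, 0]}, {"grip": 1, "translation": [0, -0.04, 0], "dr": [0, 0, 0]}, {"grip": 1, "translation": [0, -0.04, 0], "dr": [0, 0, 0]}]'

```text
clock: 19.05
position: [0.492, -0.0282, 0.0467]
eef_rot: [1.085, 1.571, 1.078]
force: [-0.6, 1.1, -0.7]
width: -0.0
```

>>> move_arm --deltas '[{"grip": 1, "translation": [0, -0.025, 0], "dr": [0, 0, 0]}, {"grip": 1, "translation": [0, -0.025, 0], "dr": [0, 0, 0]}, {"grip": 1, "translation": [0, -0.025, 0], "dr": [0, 0, 0]}, {"grip": 1, "translation": [0, -0.025, 0], "dr": [0, 0, 0]}, {"grip": 1, "translation": [0, -0.025, 0], "dr": [0, 0, 0]}, {"grip": 1, "translation": [0, -0.025, 0], "dr": [0, 0, 0]}, {"grip": 1, "translation": [0, -0.025, 0], "dr": [0, 0, 0]}, {"grip": 1, "translation": [0, -0.025, 0], "dr": [0, 0, 0]}, {"grip": 1, "translation": [0, 0, 0], "dr": [0, 0, 0]}, {"grip": 1, "translation": [0, 0, 0], "dr": [0, 0, 0]}]'

```text
clock: 20.05
position: [0.492, -0.0384, 0.0467]
eef_rot: [-1.394, 1.57, -1.401]
force: [0.0, 0.0, -0.4]
width: -0.0
```

```bash
cat > m.py <<'E'
from h import *
s=r.state(); c=viewer.read_camera("scene")
print(s["clock"],s["position"].round(4),s["force"].round(2))
# top surface z=.056 of the dark pack: mask & fit pack (x,y,yaw) via full-box silhouette IoU
im=c["frame"]; m0=cv2.inRange(im,(0,0,0),(255,255,255))
u,v=(proj(c,[[.49,-.13,.056]])[0]).astype(int); w=im[v-25:v+26,u-45:u+46]
cv2.imwrite("pics/m.png",w)
g=w.max(2)
for y in range(0,51,2): print(v-25+y,"".join("#" if a<35 else "+" if a<55 else "-" if a<80 else "." for a in g[y]))
print(u-45)
E
python3 m.py
```

```text
20.05 [ 0.492  -0.0384  0.0467] [ 0.01  0.02 -0.39]
231 #####################...-+#####++..........................................................
233 #####################..-+######-...........................................................
235 ....-#######################+-.............................................................
237 .....-####################+................................................................
239 ......-##+###############+--...............................................................
241 .......---++#########+++######+--..........................................................
243 .......---+-.-+####+++#############+--.....................................................
245 .......---+-.-+#########################+--................................................
247 ........+-+-..+##############################+--...........................................
249 ..........-+--+###################################+--......................................
251 ..........-+--#########################################+-...........................
[... 751 characters left out ...]
##########..............
269 ....---+-------------------+++#############################################................
271 .........-----------++++++-----+++#######################################-.................
273 ..............---------+++++--+----+++#################################-...................
275 ...................-++-----++++++------++++##########################-.....................
277 .......................--++++---+++----+----+++####################-..............+#+-.....
279 ............................--------+-+++-------+++###############-..............-###+.....
281 ...............................-----+++++++--++-----..-+#########++-.............--........
266
```

>>> move_arm --deltas '[{"grip": 1, "translation": [0, -0.02, 0], "dr": [0, 0, 0]}, {"grip": 1, "translation": [0, -0.02, 0], "dr": [0, 0, 0]}, {"grip": 1, "translation": [0, -0.02, 0], "dr": [0, 0, 0]}, {"grip": 1, "translation": [0, -0.02, 0], "dr": [0, 0, 0]}, {"grip": 1, "translation": [0, -0.02, 0], "dr": [0, 0, 0]}, {"grip": 1, "translation": [0, -0.01, 0], "dr": [0, 0, 0]}, {"grip": 1, "translation": [0, -0.01, 0], "dr": [0, 0, 0]}, {"grip": 1, "translation": [0, -0.01, 0], "dr": [0, 0, 0]}, {"grip": 1, "translation": [0, -0.01, 0], "dr": [0, 0, 0]}, {"grip": 1, "translation": [0, -0.01, 0], "dr": [0, 0, 0]}]'

```text
clock: 21.1
position: [0.492, -0.0456, 0.0467]
eef_rot: [0.409, 1.571, 0.402]
force: [0.5, 2.1, 0.3]
width: -0.0001
```

```bash
python3 m.py | sed -n '1p;6,28p'
```

```text
21.1 [ 0.492  -0.0456  0.0467] [0.53 2.13 0.33]
239 ........-###################-..............................................................
241 .........-+--#################+--..........................................................
243 ..........+-+---###################+--.....................................................
245 ..........+--+-.+#######################+--................................................
247 ..........---+-.-############################+--...........................................
249 ...........--+-.-#################################+--......................................
251 ............-+-.+######################################+-..................................
253 .............--.+###########################################+-.............................
255 .........-......-################################################+-........................
257 +--+------------+#####################################################+-...................
259 --------+-------+##########################################################+-...........
[... 363 characters left out ...]
##########-.............
269 .....--+-------------------+++#############################################................
271 .........------------+++++-----+++#######################################-.................
273 ..............---------++++++++----+++#################################-...................
275 ...................-++-----++-++-------+++###########################-.....................
277 .......................--+++----++++++------+++####################-..............+#+-.....
279 ............................---------+++++------+++###############-..............-+##+.....
281 ...............................-----+++++++++-+-----+++###########+-.............--........
266
```

>>> move_arm --deltas '[{"grip": 1, "translation": [0, -0.01, 0], "dr": [0, 0, 0]}, {"grip": 1, "translation": [0, -0.01, 0], "dr": [0, 0, 0]}, {"grip": 1, "translation": [0, -0.01, 0], "dr": [0, 0, 0]}, {"grip": 1, "translation": [0, -0.01, 0], "dr": [0, 0, 0]}, {"grip": 1, "translation": [0, -0.01, 0], "dr": [0, 0, 0]}, {"grip": 1, "translation": [0, -0.01, 0], "dr": [0, 0, 0]}, {"grip": 1, "translation": [0, -0.01, 0], "dr": [0, 0, 0]}, {"grip": 1, "translation": [0, -0.01, 0], "dr": [0, 0, 0]}, {"grip": 1, "translation": [0, -0.01, 0], "dr": [0, 0, 0]}, {"grip": 1, "translation": [0, -0.01, 0], "dr": [0, 0, 0]}]'

```text
clock: 22.15
position: [0.4928, -0.0472, 0.0469]
eef_rot: [1.206, 1.567, 1.202]
force: [1.0, 8.0, -0.6]
width: -0.0003
```

```bash
python3 m.py | sed -n '1p;6,28p'; python3 - <<'E'
from h import *
c=viewer.read_camera("scene")
for f in (-.199,-.203): print(f,proj(c,[[.467,f+.138,.056],[.517,f+.138,.056],[.467,f,.056],[.517,f,.056],[.458,f,.046],[.534,f,.046],[.467,f+.138,.024]]).round(1).tolist())
E
```

```text
22.15 [ 0.4928 -0.0472  0.0469] [ 1.03  8.02 -0.59]
239 .........+###################..............................................................
241 ..........++-+#################+-..........................................................
243 ..........-+-+---###################+-.....................................................
245 ...........+-+--.+#######################+-................................................
247 ...........---+-.+############################+-...........................................
249 ...........---+-.-#################################++......................................
251 .............-+--+#####################################+--.................................
253 ..............--.+##########################################+--............................
255 .................-###############################################+--.......................
257 +--++------------+####################################################+--..................
259 --------+--------+#########################################################+-.......
[... 607 characters left out ...]
----++++-+------+++#################################-...................
275 ...................-++-----+++++++-----++++##########################-.....................
277 .......................--++++--++++-+-------+++####################-..............+#+-.....
279 ............................--+------+-++-+-----+++###############-..............-+##+.....
281 ................................----++++++++--+-----+++###########+-.............--........
266
-0.199 [[280.8, 251.3], [293.5, 239.6], [332.6, 273.5], [344.4, 260.4], [330.4, 279.4], [348.2, 259.5], [281.6, 261.9]]
-0.203 [[282.2, 251.9], [294.9, 240.2], [334.2, 274.2], [346.0, 261.0], [332.0, 280.1], [349.7, 260.2], [283.0, 262.5]]
```

>>> move_arm --deltas '[{"grip": 1, "translation": [0, -0.01, 0], "dr": [0, 0, 0]}, {"grip": 1, "translation": [0, -0.01, 0], "dr": [0, 0, 0]}, {"grip": 1, "translation": [0, -0.01, 0], "dr": [0, 0, 0]}, {"grip": 1, "translation": [0, -0.01, 0], "dr": [0, 0, 0]}, {"grip": 1, "translation": [0, 0, 0], "dr": [0, 0, 0]}, {"grip": 1, "translation": [0, 0, 0], "dr": [0, 0, 0]}, {"grip": 1, "translation": [0, 0, 0], "dr": [0, 0, 0]}, {"grip": 1, "translation": [0, 0, 0], "dr": [0, 0, 0]}, {"grip": 1, "translation": [0, 0, 0], "dr": [0, 0, 0]}, {"grip": 1, "translation": [0, 0, 0], "dr": [0, 0, 0]}]'

```text
clock: 23.25
position: [0.4932, -0.0473, 0.047]
eef_rot: [1.193, 1.564, 1.19]
force: [2.0, 10.2, 1.2]
width: 0.0
```

The fingers stopped firmly at y = -0.0473 with about 10 N, so the pack is against the stop. I'll retreat.

>>> move_arm --deltas '[{"grip": 1, "translation": [0, 0.05, 0], "dr": [0, 0, 0]}, {"grip": 1, "translation": [0, 0.05, 0], "dr": [0, 0, 0]}, {"grip": 1, "translation": [0, 0.1, 0], "dr": [0, 0, 0]}, {"grip": 1, "translation": [0, 0.2, 0], "dr": [0, 0, 0]}, {"grip": 1, "translation": [0, 0.3, 0], "dr": [0, 0, 0]}, {"grip": 1, "translation": [0, 0.3, 0.2], "dr": [0, 0, 0]}, {"grip": 1, "translation": [0, 0.2, 0.3], "dr": [0, 0, 0]}, {"grip": 1, "translation": [0, 0.1, 0.4], "dr": [0, 0, 0]}, {"grip": 1, "translation": [0, 0, 0.5], "dr": [0, 0, 0]}, {"grip": 1, "translation": [0, 0, 0.4], "dr": [0, 0, 0]}]'

```text
clock: 24.25
position: [0.4924, 0.0133, 0.1387]
eef_rot: [-0.222, 1.569, -0.228]
force: [0.8, 0.2, 0.1]
width: 0.0005
```

```bash
python3 m.py | sed -n '1p;6,28p'; python3 - <<'E'
from h import *
C=cams(); c=C["scene"]
# corners read from the dark silhouette of the top face outline in scene: least-squares box fit by silhouette IoU
g=c["frame"].max(2); roi=np.zeros_like(g); roi[232:285,276:352]=1
m=((g<42)&(roi>0)).astype('u1')
def mask(p,y2=.138):
    L=[(x,y,z) for x in(-.025,.025) for y in(0,.138) for z in(.024,.056)]
    q=proj(c,place(p,L)).astype('f4'); h=cv2.convexHull(q); k=np.zeros((400,640),'u1'); cv2.fillConvexPoly(k,(h*16).round().astype(int),1,cv2.LINE_8,4); return k
best=max(((((mask((x,y,a))&m).sum())-.5*((mask((x,y,a))&(1-m))).sum()-.5*((1-mask((x,y,a)))&m).sum()),x,y,a) for x in np.arange(.48,.512,.002) for y in np.arange(-.212,-.182,.002) for a in np.arange(-.12,.121,.02))
print("pack bottom fit",best)
for n,uv in (("vialR",(388,325)),("vialL",(267,199)),("buffer",(288,219))):
    pass
old=cv2.imread("pics/scene0.png")
for n,(x,y,w,h) in (("vialR",(380,295,18,33)),("vialL",(261,176,12,25)),("buffer",(277,178,24,42))):
    t=old[y:y+h,x:x+w]; R=c["frame"][y-10:y+h+10,x-10:x+w+10]; _,s,_,l=cv2.minMaxLoc(cv2.matchTemplate(R,t,cv2.TM_CCOEFF_NORMED)); print(n,round(s,3),l[0]-10,l[1]-10)
E
```

```text
24.25 [0.4924 0.0133 0.1387] [0.83 0.2  0.06]
239 ...........................................................................................
241 ...........................-###+-..........................................................
243 .........................+#########+--.....................................................
245 .......................+#################--................................................
247 .....................+#######################+--...........................................
249 ..................-###############################+---.....................................
251 .................-#####################################+--.................................
253 .................+##########################################+-.............................
255 .................-###############################################+-........................
257 .....------------#####################################################+-...................
259 ...----++--------##########################################################+-.............
[... 532 characters left out ...]
###########################-.................
273 ..............--------+++++++++-++-+++#################################-...................
275 ...................-++----++++++++++++-+++###########################-.....................
277 .......................-+++++--+++++++++-++-+++####################-..............+#+-.....
279 ............................--+----+++++++++++-++++###############-..............-###+.....
281 ................................----++++++++++++++--+++###########+-.............--........
266
pack bottom fit (np.float64(1372.0), np.float64(0.49), np.float64(-0.19999999999999998), np.float64(2.7755575615628914e-17))
vialR 1.0 0 0
vialL 0.42 0 0
buffer 0.981 0 0
```

```bash
python3 -c "
from workcell import r
print(r.close_job(), r.state()['clock'])"
```

```text
the job is handed in; nothing more can be done
the job is handed in; nothing more can be done
```

I tipped the pack between the open fingers and laid it flat on the bed. I then pushed it with closed fingers until its bottom end was against the stop, and handed the job in at about 24 s with the arm clear. The hand-in reports no verdict.

**Lowering:** the front finger stayed under the pack the whole way down. Near 83° the upper fingertip wedged lightly against the pack (about 5 N at the wrist), and I opened the jaws to free it. The highest wrist force I read on the pack was about 10 N, when pressing it against the stop.

**Last checks:**
- **Seating:** the final push stopped firmly at about 10 N. A fit to the camera outline puts the bottom end at y ≈ -0.200, against -0.199 to -0.200 for the stop face. The pack's angle came out at about 0 rad and its middle about 6 mm off the dock's middle line. The scene and side cameras disagreed by up to about 10 mm on some points, so I relied on the firm stop as well as the fit.
- **Flatness:** the pack looked flat in the last picture I viewed, which was before the final push. After that I checked only outline numbers.
- **Bystanders:** one vial and the white bottle match their starting images with no shift. The match for the left vial was poor (0.42, best at zero shift). The arm may have been in the way and never worked near it, but I could not confirm that it had not moved.

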